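# Pry out a shelf-light controller card and rack it

## Robot

A 6-joint arm with a two-finger parallel gripper is mounted at the origin on the work surface. World frame = base frame: x ahead of the robot, y to its left, z up, the work surface at z = 0. Lengths are in m, angles in rad, forces in N, time in s.
With the tool pointing down it reaches from about 0.3 to 0.775 m from the base axis. Payload 14.6 kg.
Tool frame: the origin (TCP) lies at the very end of the fingers, on their centre line; the grasp point (between the pads) lies 19 mm behind it (arm.tcp_to_grasp is the x of the grasp point in the tool frame, in m); x points along the fingers, y is the direction in which the jaws open and shut, and the axes are right-handed (so a half turn about x gives the same grasp; the last joint's range is limited). The gripper opens to 94 mm and grips with 3 to 60 N. Pads are 16 mm wide; open, the fingers measure 119 mm over their backs; the gripper's body (75 mm by 177 mm) begins 78 mm behind the grasp point.
Start: joints at [1.041, 0.3, 1.521, -0, 1.321, -0.067], TCP at [0.246, 0.492, 0.205] pointing down, gripper open.
Joint ranges: [-3.03, 3.03], [-0.79, 2.21], [0.23, 2.52], [-1.04, 4.18], [0, 3.07], [-2.55, 2.55]. Speed limits (rad/s): [2.22, 2.22, 2.57, 3.14, 3.14, 3.14].

## Interface

Orientations are given as a 3x3 rotation matrix whose columns are the frame's x, y, z axes.
In Python, from cell import sensors, viewer, workorder, arm gives the robot as it stands.
- The arm moves only by the tool drive_tool, never from a script. Its argument "plan" is a list of rows, each a list of 7 numbers: the turn, a rotation vector about the tool's x, y, z in rad, then the shift along the tool's x, y, z in m, then the opening, from 0 (shut) to 1 (fully open). In form: [[ax, ay, az, tx, ty, tz, fingers], ...]. A call has 1 to 12 rows; each row shifts and turns the commanded pose from where the row before left it, along the tool's axes as they then stand; what a row does not reach is not made up. A row lasts 1/10 s, in which the tool goes at most 50 mm and 8.59 degrees, less where a joint would pass 70% of its speed; a pose out of reach is approached as far as the arm can. A call with a gripper value outside its range is refused whole. The fingers move at their own pace and stop on an object; "force" is the grip in N (left out, the last holds). Time passes only in rows, so rows that do not move let the fingers close. It gives the time, the measured TCP pose, the force and the opening at its end, in the units of the state.
- sensors.get_state(): the state, without advancing time (a new reading comes with each control period).
- viewer.grab_frame(name): name is "scene" or "top" or "wrist"; returns the picture (480x640x3 uint8, red, green, blue); there is no depth.
- viewer.camera_model(name): a dict with "intrinsics" (3x3 intrinsics, pixels), "k1" (the pictures are not rectified: a ray, as slopes to the right and down, at radius r is drawn at 1 + k1 r^2 times it, then the intrinsics apply), "xyz" and "attitude" of the camera in the world; the wrist camera has in their place "mount" (4x4, takes a point from camera to tool coordinates, whose origin is the TCP and whose axes are the tool frame's). Camera axes: x right, y down, z forward; pixel columns grow to the right and rows downward; lengths in m; the calibration is good to about 2 mm. A picture is of the moment at which its call begins: read the wrist's pose just before it. camera_model takes no time and is no camera call.
- workorder.hand_in(): hands the job in, once; it reports no verdict.
The state is a dict: "t": time; "joint_pos": joint angles; "dq": joint speeds; "joint_efforts": joint torques, N m; "tcp_pos": TCP position; "tcp_rot": TCP orientation; "contact_force": force on the tool from outside, world axes, zero at the start; "moment": the same for the moment, N m; "width": finger opening in m.
Only numpy, scipy, OpenCV 4.12 (cv2) and the standard library are available. Lean on these libraries where they do the work, as an engineer would, in place of code of your own. Each camera call takes 0.05 s, during which the arm holds its last target. There are 200 camera calls.

## Task

The plug-in card in the shelf-light controller has failed: pry it free by swinging both orange ejector levers fully outward, so that it pops up in its bay. Then lift it out and slide it upright, lower edge first, into the slot of the blue card rack, all the way down to the slot's floor before you let go. Leave both levers swung out, ready for a new card, and leave the bowl, mug and plate where they are.

Things in the scene. Friction and masses are not known exactly. Their poses are not given: they have to be found in the camera images.
- controller: fixed unit: grey base plate 160 x 150 mm, 8 mm thick, with a white housing (48 mm in x, 140 mm in y, top at 42 mm, centre at x = +71 mm). Origin: on the bench under the centre of the card bay. The card stands upright in the bay, its plane along the controller's y axis, with an orange ejector lever at each end (pivots at y = +-64 mm, z = 25 mm).
- bay (a point): centre of the bay's floor, 12 mm above the controller's origin, axes as the controller's. The bay's two grey walls stand at x = +-7.2 to +-15.2 mm, |y| < 28 mm, top 56 mm above the bench. Steel cheeks beside each lever's pivot: |x| < 12 mm, |y| 57 to 75 mm, top 34 mm above the bench.
- lever_left (a joint): swing of the lever at the controller's +y end, rad: 0 = in (closed), 0.65 = fully out (stop); grows as its upper end swings away from the card, to +y. Starts at 0 to 0.1. Stiff hinge, about 0.1 N m (2 to 3 N halfway up the arm); it stays where left. A hook on it holds down the card's ear; its toe under the ear lifts the card about 12 mm when fully out.
- lever_right (a joint): the same for the lever at the controller's -y end; it grows as the lever's upper end swings away from the card, to -y.
- lever_left_tip (a point): upper end of the left lever's straight arm, on its centre line, 75 mm from the pivot (closed: y = +79, z = 98 mm of the controller). Arm 14 mm wide (x), 6 mm thick, leaning outward 0.2 rad + joint value from vertical; a thumb lip 5 mm thick juts 11 mm outward at the tip. Closed, 60 mm above the bench there is a 40 mm gap from arm to card; hook top at 44 mm.
- lever_right_tip (a point): upper end of the right lever's arm, mirrored (closed: y = -79, z = 98 mm of the controller).
- card: loose plug-in card, about 0.16 kg, 12 mm thick (its x), 95 mm high (z), an upside-down T: the lower 24 mm is 100 mm wide (y; its ends are the ears), the rest 56 mm wide. Green, with a red top 25 mm high to grip across the thickness. Origin: centre of the lower edge. Starts seated on the bay's floor; a notch 17 mm wide, 18 mm high in the lower edge straddles a key on it.
- card_top (a point): centre of the card's top edge, 95 mm above its origin.
- rack: fixed blue card rack, foot 110 x 140 mm, 10 mm thick, with one slot along its y axis between two walls (top at z = 50 mm) with flared lips up to z = 61 mm. Origin: on the bench under the slot's centre. The slot is 16 mm wide (x), 114 mm long (y), open at the top, about 30 mm wide at the lips. Either face of the card may face forward.
- rack_slot (a point): centre of the slot's floor, 10 mm above the bench; axes as the rack's.
- bowl: blue ceramic bowl, 130 mm across, 60 mm high, origin under its centre; a bystander.
- mug: white mug, 76 mm across, 85 mm high, origin under its centre; a bystander.
- plate: small yellow plate, 120 mm across, 20 mm high, origin under its centre; a bystander.
There are look-alikes about, which are no part of the job. There is more than one size of the card; the one meant has the size given above. What is shaped like the controller but turquoise is not meant.

How it is judged:
On the way, in this order (a step that is already met when the one before it is completed fails the run):
1. both levers are swung out and the card stands popped up, still in its bay and not held (value of joint each of lever_left, lever_right above 0.5 rad and z of card in the frame of controller between 0.018 and 0.035 m and horizontal distance between card and controller below 0.015 m and contact force between the fingers and card below 0.5 N), for 0.2 s.
2. the card stands in the rack's slot, within 10 mm of its floor, while the fingers still hold it (x of card in the frame of rack_slot between -0.006 and 0.006 m and y of card in the frame of rack_slot between -0.012 and 0.012 m and angle between card's own z axis and vertical below 0.16 rad and angle between the y axis of card and the y axis of rack_slot, either way round below 0.15 rad and z of card in the frame of rack_slot below 0.01 m and contact force between the fingers and card above 0.5 N), for 0.05 s.
At the end, for the whole second after the job is handed in: The card rests upright in the rack's slot, released and still: its lower edge within 5 mm of the slot's floor, within 6 mm across and 12 mm along the slot's centre, tilted less than 0.16 rad, and along the slot within 0.15 rad; both levers are still out beyond 0.5 rad (x of card in the frame of rack_slot between -0.006 and 0.006 m and y of card in the frame of rack_slot between -0.012 and 0.012 m and angle between card's own z axis and vertical below 0.16 rad and angle between the y axis of card and the y axis of rack_slot, either way round below 0.15 rad and z of card in the frame of rack_slot below 0.005 m and linear speed of card below 0.02 m/s and value of joint each of lever_left, lever_right above 0.5 rad); the robot touches nothing.
It fails at once if the bowl is moved more than 30 mm or tipped over (distance of bowl from where it was at the start of the episode above 0.03 m or angle between bowl's own z axis and vertical above 0.5 rad).
It fails at once if the mug is moved more than 30 mm or tipped over (distance of mug from where it was at the start of the episode above 0.03 m or angle between mug's own z axis and vertical above 0.5 rad).
It fails at once if the plate is moved more than 30 mm or tipped over (distance of plate from where it was at the start of the episode above 0.03 m or angle between plate's own z axis and vertical above 0.5 rad).
It also fails if it takes over 53 s, if anything falls off the work surface, if the arm or the gripper's body presses on something with over 40 N, if the wrist force passes 120 N, or if a joint passes its speed limit or range.

## Working session

There is one attempt and no reset: what is moved stays moved. The work goes in short steps, Python scripts to look and compute and a tool call to move; the robot and the scene stay as the last step left them, time stands still between calls to the robot, and variables do not carry over. Pictures are saved under pics/ and viewed, about 8 in all and at most 12, crops included, and the job is handed in when it is done.

Besides the shell and the picture viewer there is one more tool, called after "Request:" by a JSON object that holds its "name" and its "arguments", one argument or row to a line. drive_tool: Moves the arm, as the interface text tells. Its arguments: {"type":"object","properties":{"plan":{"type":"array"},"force":{"type":"number"}},"required":["plan"]}

```bash
mkdir -p pics; ls; python3 - <<'E'
from cell import sensors, viewer, arm
import cv2,numpy as np
np.set_printoptions(precision=4,suppress=True)
print(sensors.get_state())
for n in ("scene","top","wrist"):
    f=viewer.grab_frame(n); cv2.imwrite(f"pics/{n}0.png",f[:,:,::-1]); print(n,viewer.camera_model(n))
print(arm.tcp_to_grasp,dir(arm))
E
```

```text
pics
{'t': 0.0, 'joint_pos': array([ 1.0414,  0.3005,  1.5216,  0.    ,  1.3207, -0.0666]), 'dq': array([-0.0014, -0.0007, -0.0001, -0.0012,  0.0005,  0.0008]), 'joint_efforts': array([  0.0001, -53.1798, -35.2745,   0.0708,   0.0243,  -0.0001]), 'tcp_pos': array([0.2454, 0.4919, 0.2049]), 'tcp_rot': array([[-0.0006,  0.4465,  0.8948],
       [-0.001 ,  0.8948, -0.4465],
       [-1.    , -0.0012, -0.0001]]), 'contact_force': array([ 0.0427, -0.2143, -0.1298]), 'moment': array([-0.0146, -0.0326,  0.0101]), 'width': 0.09392979912555835}
scene {'intrinsics': array([[525.6125,   0.    , 319.2384],
       [  0.    , 525.6125, 243.9643],
       [  0.    ,   0.    ,   1.    ]]), 'k1': -0.02830035879682815, 'xyz': array([1.2172, 0.6661, 0.7422]), 'attitude': array([[-0.6683,  0.4256, -0.6101],
       [ 0.7438,  0.369 , -0.5573],
       [-0.0121, -0.8262, -0.5632]])}
top {'intrinsics': array([[440.4538,   0.    , 320.5011],
       [  0.    , 440.4538, 239.1442],
       [  0.    ,   0.    ,   1.    ]]), 'k1': -0.01886957004368223, 'xyz': array([0.3593, 0.0119, 1.0437]), 'attitude': array([[-0.
[... 152 characters left out ...]
7174],
       [  0.    , 406.5951, 235.9491],
       [  0.    ,   0.    ,   1.    ]]), 'k1': -0.0707331915527633, 'mount': array([[-0.0013, -0.2297,  0.9733, -0.1784],
       [ 1.    ,  0.0002,  0.0013, -0.0002],
       [-0.0005,  0.9733,  0.2297, -0.067 ],
       [ 0.    ,  0.    ,  0.    ,  1.    ]])}
-0.0188 ['IKError', '__class__', '__delattr__', '__dict__', '__dir__', '__doc__', '__eq__', '__format__', '__ge__', '__getattribute__', '__getstate__', '__gt__', '__hash__', '__init__', '__init_subclass__', '__le__', '__lt__', '__module__', '__ne__', '__new__', '__reduce__', '__reduce_ex__', '__repr__', '__setattr__', '__sizeof__', '__str__', '__subclasshook__', '__weakref__', 'tcp_to_grasp']
```

View pics/top0.png

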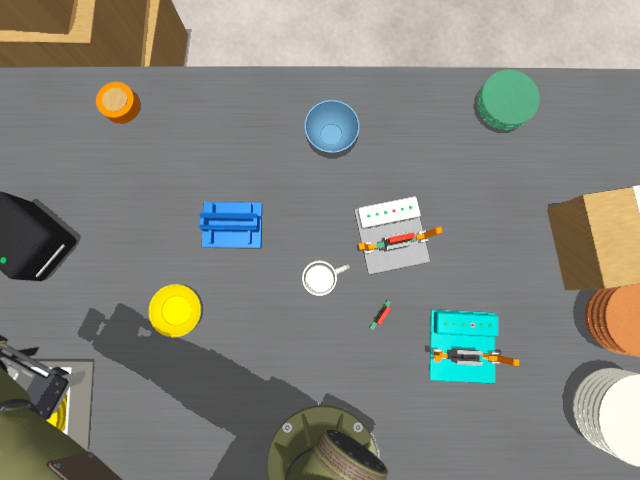

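View pics/scene0.png

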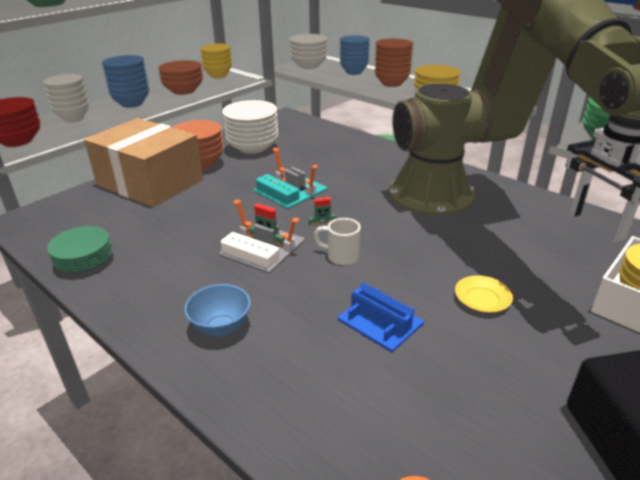

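Top: controller base around (392,238), card red at (400,240), levers at (370,246) and (432,234), rack at (232,225), mug at (320,278). The scene view confirms which objects are the right ones; the small card and the turquoise unit are decoys. Next I'll take coarse positions.

```bash
cat > h.py <<'E'
import numpy as np, cv2
from cell import sensors, viewer
np.set_printoptions(precision=4,suppress=True)
def cam(n,st=None):
    m=viewer.camera_model(n)
    if n=="wrist":
        st=st or sensors.get_state(); M=m["mount"]; R=st["tcp_rot"]
        return m["intrinsics"],m["k1"],R@M[:3,3]+st["tcp_pos"],R@M[:3,:3]
    return m["intrinsics"],m["k1"],m["xyz"],m["attitude"]
def ray(c,px):
    K,k,o,A=c; d=np.linalg.solve(K,np.array([px[0],px[1],1.]))[:2]; u=d.copy()
    for _ in range(10): u=d/(1+k*(u@u))
    v=A@np.array([u[0],u[1],1.]); return o,v/np.linalg.norm(v)
def onz(c,px,z):
    o,v=ray(c,px); return o+v*(z-o[2])/v[2]
def proj(c,p):
    K,k,o,A=c; q=A.T@(np.asarray(p)-o); u=q[:2]/q[2]; u=u*(1+k*(u@u)); return (K@np.array([u[0],u[1],1]))[:2]
def tri(rs):
    """least-squares meeting point of rays, and worst miss"""
    P=[np.eye(3)-np.outer(v,v) for o,v in rs]
    x=np.linalg.solve(sum(P),sum(p@o for p,(o,v) in zip(P,rs))); return x,max(np.linalg.norm(p@(x-o)) for p,(o,v) in zip(P,rs))
def masks(f):
    h=cv2.cvtColor(f,cv2.COLOR_RGB2HSV); r=lambda a,b:cv2.inRange(h,np.array(a),np.array(b))
    return dict(red=r((0,170,60),(5,255,255))|r((174,170,60),(180,255,255)),orange=r((8,170,90),(17,255,255)),
      blue=r((107,170,60),(118,255,255)),green=r((60,90,30),(85,255,200)),yellow=r((22,150,90),(32,255,255)),
      grey=r((0,0,110),(180,25,185)),white=r((0,0,200),(180,30,255)))
def blobs(m,amin=30):
    n,l,s,c=cv2.connectedComponentsWithStats(m)
    out=[]
    for i in range(1,n):
        if s[i,4]>=amin:
            cs,_=cv2.findContours((l==i).astype(np.uint8),cv2.RETR_EXTERNAL,cv2.CHAIN_APPROX_NONE)
            out.append((s[i,4],c[i],cv2.minAreaRect(cs[0])))
    return sorted(out,key=lambda b:-b[0])
E
python3 - <<'E'
from h import *
f=cv2.imread("pics/top0.png")[:,:,::-1].copy(); c=cam("top"); M=masks(f)
for k,z in (("red",.107),("orange",.09),("blue",.01),("grey",.008),("white",.042)):
    for a,p,r in blobs(M[k]):
        if 190<p[0]<450 and 190<p[1]<300: print(k,a,p.round(1),onz(c,p,z), [onz(c,q,z)[:2].round(4).tolist() for q in cv2.boxPoints(r)])
E
```

```text
red 149 [400.5 237.9] [ 0.4908 -0.1678  0.107 ] [[0.491, -0.1389], [0.503, -0.1949], [0.4905, -0.1971], [0.4785, -0.1413]]
orange 78 [430.4 232.9] [ 0.5043 -0.2374  0.09  ] [[0.505, -0.2208], [0.5161, -0.2499], [0.504, -0.254], [0.4929, -0.225]]
blue 124 [223.6 219.6] [0.5489 0.2342 0.01  ] [[0.5527, 0.2811], [0.5526, 0.1667], [0.5381, 0.1664], [0.5382, 0.2806]]
blue 91 [223.3 232.8] [0.5169 0.2341 0.01  ] [[0.5205, 0.2728], [0.5503, 0.1876], [0.5223, 0.1775], [0.4926, 0.2625]]
blue 73 [254.9 228.3] [0.5277 0.1593 0.01  ] [[0.5001, 0.1813], [0.5599, 0.1549], [0.552, 0.1382], [0.4923, 0.1647]]
grey 185790 [320.  251.4] [0.4726 0.0047 0.008 ] [[1.0467, 0.8246], [1.0521, -0.8247], [-0.0444, -0.7132], [-0.0373, 0.7192]]
grey 51 [394.2 248.8] [ 0.4787 -0.1712  0.008 ] [[0.4757, -0.1346], [0.4885, -0.2089], [0.4818, -0.2098], [0.4691, -0.1356]]
grey 51 [309.5 270. ] [0.4288 0.0296 0.008 ] [[0.4062, 0.0545], [0.4556, 0.0193], [0.4452, 0.0048], [0.3959, 0.04]]
white 1157 [388.9 211.5] [ 0.5617 -0.1549  0.042 ] [[0.5719, -0.083], [0.5997, -0.2195], [0.5517, -0.2274], [0.5244, -0.0917]]
white 885 [320.4 278.2] [0.4078 0.0043 0.042 ] [[0.3984, 0.062], [0.4803, 0.0065], [0.4354, -0.0587], [0.3545, -0.0027]]
white 52 [397.9 245.2] [ 0.4831 -0.1739  0.042 ] [[0.4805, -0.1475], [0.4912, -0.2013], [0.485, -0.2024], [0.4743, -0.1486]]
```

Request:
{"name": "drive_tool", "arguments": {
  "plan": [
    [0, 0, 0, -0.002, -0.014, 0.044, 0],
    [0, 0, 0, -0.002, -0.014, 0.044, 0],
    [0, 0, 0, -0.002, -0.014, 0.044, 0],
    [0, 0, 0, -0.002, -0.014, 0.044, 0],
    [0, 0, 0, -0.002, -0.014, 0.044, 0],
    [0, 0, 0, -0.002, -0.014, 0.044, 0],
    [0, 0, 0, -0.002, -0.014, 0.044, 0],
    [0, 0, 0, -0.002, -0.014, 0.044, 0],
    [0.14, 0, 0, 0, 0, 0, 0],
    [0.14, 0, 0, 0, 0, 0, 0],
    [0.14, 0, 0, 0, 0, 0, 0],
    [0.14, 0, 0, 0, 0, 0, 0]
  ],
  "force": 20
}}

```text
t: 1.35
tcp_pos: [0.5105, 0.2346, 0.2211]
tcp_rot: [[-0.001, 0.857, 0.516], [-0.0, 0.516, -0.857], [-1.0, -0.001, -0.0]]
contact_force: [0.4, 0.3, 0.7]
width: 0.0016
```

Request:
{"name": "drive_tool", "arguments": {
  "plan": [
    [0.14, 0, 0, 0, 0, 0, 0],
    [0.14, 0, 0, 0, 0, 0, 0],
    [0.07, 0, 0, 0, 0, 0, 0],
    [0.0, 0, 0, 0, 0, 0, 0],
    [0, 0, 0, 0, 0, 0, 0]
  ]
}}

```text
t: 1.85
tcp_pos: [0.5105, 0.2347, 0.2213]
tcp_rot: [[-0.0, 0.98, 0.199], [-0.0, 0.199, -0.98], [-1.0, -0.0, 0.0]]
contact_force: [0.2, 0.7, -0.4]
width: 0.0007
```

```bash
python3 - <<'E'
from h import *
import pickle
s=sensors.get_state(); f=viewer.grab_frame("wrist"); cv2.imwrite("pics/w_rack.png",f[:,:,::-1]); pickle.dump(s,open("w_rack.pkl","wb"))
print(s["t"],s["tcp_pos"],s["tcp_rot"],s["joint_pos"])
E
```

```text
1.85 [0.5105 0.2347 0.2213] [[-0.0003  0.98    0.199 ]
 [-0.0001  0.199  -0.98  ]
 [-1.     -0.0004  0.0001]] [ 0.3658  0.315   1.4643 -0.      1.3627  0.1655]
```

View pics/w_rack.png

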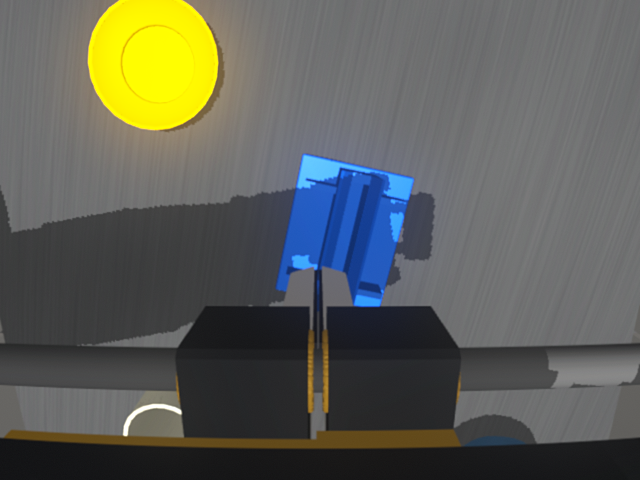

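The wrist view is blocked below row 300 by the gripper. The rack is at about (345,230), partly hidden by the fingers. I'll shift along tool z to see all of it from two places.

Request:
{"name": "drive_tool", "arguments": {
  "plan": [
    [0, 0, 0, 0, -0.01, 0.045, 0],
    [0, 0, 0, 0, 0, 0.045, 0],
    [0, 0, 0, 0, 0, 0, 0],
    [0, 0, 0, 0, 0, 0, 0]
  ]
}}

```text
t: 2.3
tcp_pos: [0.5186, 0.144, 0.2215]
tcp_rot: [[0.0, 0.981, 0.196], [0.0, 0.196, -0.981], [-1.0, 0.0, -0.0]]
contact_force: [0.3, 0.0, 1.4]
width: 0.0006
```

```bash
cat > snap.py <<'E'
import sys,pickle; from h import *
s=sensors.get_state(); f=viewer.grab_frame("wrist"); n=sys.argv[1]
cv2.imwrite(f"pics/{n}.png",f[:,:,::-1]); pickle.dump(s,open(n+".pkl","wb")); print(s["t"],s["tcp_pos"])
E
python3 snap.py r1
```

```text
2.3 [0.5186 0.144  0.2215]
```

Request:
{"name": "drive_tool", "arguments": {
  "plan": [
    [0, 0, 0, 0, 0.0, 0.045, 0],
    [0, 0, 0, 0, 0, 0.035, 0],
    [0, 0, 0, 0, 0, 0, 0],
    [0, 0, 0, 0, 0, 0, 0]
  ]
}}

```text
t: 2.75
tcp_pos: [0.5342, 0.0668, 0.2213]
tcp_rot: [[-0.0, 0.98, 0.197], [0.0, 0.197, -0.98], [-1.0, -0.0, -0.0]]
contact_force: [-0.9, 0.7, 0.6]
width: 0.0006
```

```bash
python3 snap.py r2; python3 -c "
import cv2,numpy as np
a=[cv2.imread(f'pics/{n}.png')[0:320,120:520] for n in('r1','r2')]
cv2.imwrite('pics/r12.png',np.hstack(a))"
```

```text
2.75 [0.5342 0.0668 0.2213]
```

View pics/r12.png

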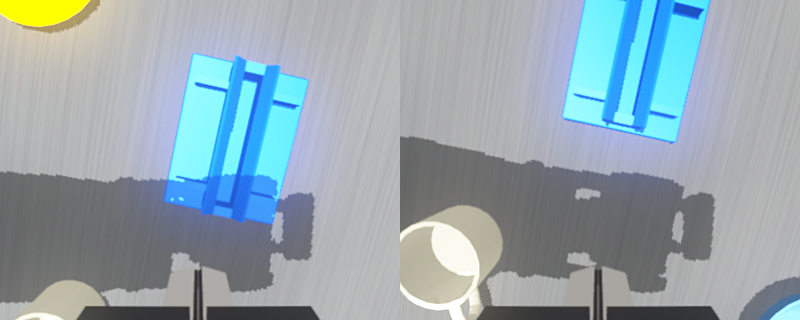

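Left half (r1) shows the whole rack: foot corners about (313,53), (429,80), (393,223), (285,200) in full-image pixels. In r2 only the near end is visible. Next I'll measure the foot, then move on to the controller.

```bash
python3 - <<'E'
from h import *
import pickle
for n in("r1","r2"):
    f=cv2.imread(f"pics/{n}.png"); c=cam("wrist",pickle.load(open(n+".pkl","rb")))
    h=cv2.cvtColor(f,cv2.COLOR_BGR2HSV); m=cv2.inRange(h,(90,120,80),(120,255,255)); m[300:]=0
    m=cv2.morphologyEx(m,cv2.MORPH_CLOSE,np.ones((5,5)))
    cs=max(cv2.findContours(m,0,cv2.CHAIN_APPROX_NONE)[0],key=cv2.contourArea)
    w=np.array([onz(c,p[0],.01)[:2] for p in cs],np.float32)
    r=cv2.minAreaRect(w*1000); print(n,cv2.contourArea(cs),r); print(cv2.boxPoints(r))
    ap=cv2.approxPolyDP(cs,4,True)[:,0]; print([(p.tolist(),onz(c,p,.01)[:2].round(4).tolist()) for p in ap])
E
```

```text
r1 17723.0 ((538.7017211914062, 216.186767578125), (149.49404907226562, 110.24888610839844), 89.1139907836914)
[[482.428  142.3011]
 [592.6638 140.5963]
 [594.9754 290.0724]
 [484.7397 291.7773]]
[([314, 53], [0.4865, 0.2851]), ([283, 200], [0.4833, 0.1477]), ([320, 209], [0.5201, 0.1461]), ([322, 214], [0.5229, 0.1417]), ([391, 224], [0.5913, 0.1453]), ([428, 80], [0.5935, 0.2834]), ([401, 73], [0.5677, 0.2841]), ([399, 65], [0.5643, 0.2905]), ([369, 63], [0.5371, 0.2866]), ([357, 55], [0.5249, 0.2912]), ([348, 61], [0.518, 0.2844])]
r2 15919.5 ((538.5296020507812, 209.48599243164062), (129.646240234375, 109.67250061035156), 89.36856079101562)
[[482.9823 145.2711]
 [592.6482 144.0625]
 [594.0769 273.7009]
 [484.411  274.9095]]
[([304, 0], [0.4843, 0.2504]), ([282, 117], [0.4838, 0.1467]), ([394, 142], [0.591, 0.1453]), ([430, 0], [0.5941, 0.2737])]
```

Request:
{"name": "drive_tool", "arguments": {
  "plan": [
    [0, 0, 0, 0, 0.008, 0.045, 0],
    [0, 0, 0, 0, 0.008, 0.045, 0],
    [0, 0, 0, 0, 0.008, 0.045, 0],
    [0, 0, 0, 0, 0.0, 0.045, 0],
    [0, 0, 0, 0, 0, 0.045, 0],
    [0, 0, 0, 0, 0, 0.045, 0],
    [0, 0, 0, 0, 0, 0.04, 0],
    [0, 0, 0, 0, 0, 0, 0],
    [0, 0, 0, 0, 0, 0, 0]
  ]
}}

```text
t: 3.7
tcp_pos: [0.6191, -0.2321, 0.2208]
tcp_rot: [[-0.001, 0.98, 0.197], [0.001, 0.197, -0.98], [-1.0, -0.001, -0.001]]
contact_force: [-0.0, 0.6, -0.0]
width: 0.0004
```

```bash
python3 snap.py c1
```

```text
3.7 [ 0.6191 -0.2321  0.2208]
```

Request:
{"name": "drive_tool", "arguments": {
  "plan": [
    [0, 0, 0, 0, 0.0, 0.045, 0],
    [0, 0, 0, 0, 0, 0.045, 0],
    [0, 0, 0, 0, 0, 0, 0],
    [0, 0, 0, 0, 0, 0, 0]
  ]
}}

```text
t: 4.15
tcp_pos: [0.6368, -0.32, 0.221]
tcp_rot: [[-0.0, 0.98, 0.198], [0.001, 0.198, -0.98], [-1.0, -0.0, -0.001]]
contact_force: [-0.0, 0.8, -0.3]
width: 0.0002
```

```bash
python3 snap.py c2; python3 -c "
import cv2,numpy as np
a=[cv2.imread(f'pics/{n}.png')[0:400,120:520] for n in('c1','c2')]
cv2.imwrite('pics/c12.png',np.hstack(a))"
```

```text
4.15 [ 0.6368 -0.32    0.221 ]
```

View pics/c12.png

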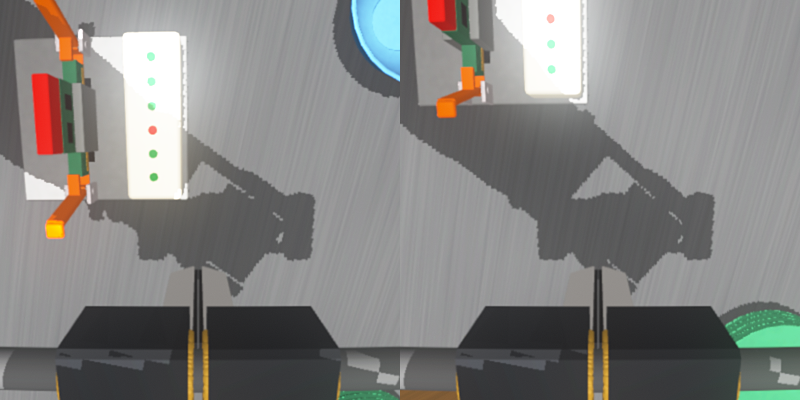

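c1: red card at (166,113), levers at tips (170,0) and (175,228), plate corners (136,40), (148,199), (305,199), housing at (270,115). All are off to the left, so I'll centre the camera for a second view.

Request:
{"name": "drive_tool", "arguments": {
  "plan": [
    [0, 0, 0, 0, -0.04, -0.02, 0],
    [0, 0, 0, 0, -0.04, -0.02, 0],
    [0, 0, 0, 0, -0.04, -0.02, 0],
    [0, 0, 0, 0, 0, 0, 0],
    [0, 0, 0, 0, 0, 0, 0]
  ]
}}

```text
t: 4.7
tcp_pos: [0.5071, -0.2846, 0.223]
tcp_rot: [[0.002, 0.98, 0.198], [-0.001, 0.198, -0.98], [-1.0, 0.002, 0.002]]
contact_force: [0.9, 0.5, 1.3]
width: 0.0005
```

```bash
python3 snap.py c3; python3 -c "
import cv2
a=cv2.imread('pics/c3.png')[0:300,170:470]
cv2.imwrite('pics/c3b.png',cv2.resize(a,None,fx=2,fy=2,interpolation=cv2.INTER_CUBIC))"
```

```text
4.7 [ 0.5071 -0.2846  0.223 ]
```

View pics/c3b.png

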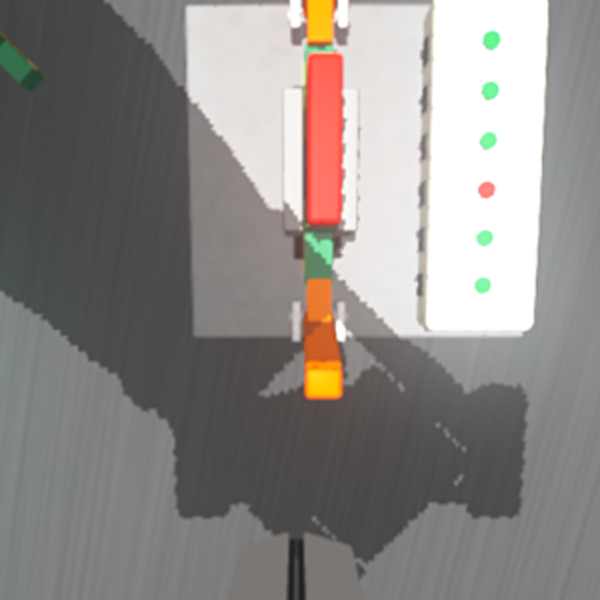

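```bash
python3 - <<'E'
from h import *
import pickle
C={}
for n in("c1","c3"):
    f=cv2.imread(f"pics/{n}.png")[:,:,::-1].copy(); c=C[n]=cam("wrist",pickle.load(open(n+".pkl","rb"))); M=masks(f)
    for k,z in(("red",.107),("orange",.09)):
        m=cv2.morphologyEx(M[k],cv2.MORPH_CLOSE,np.ones((3,3))); m[300:]=0
        for a,p,r in blobs(m,80):
            cs=cv2.findContours(m,0,1)[0]
            b=cv2.boxPoints(r); print(n,k,a,p.round(1),b.round(1).tolist(),[onz(c,q,z)[:2].round(4).tolist() for q in b])
# plate corners in c3, full px
for p in((263,3),(266.5,168),(431,168)): print("plate",onz(C["c3"],p,.008)[:2])
for p in((382,165),(437,164)): print("housing bottom edge",onz(C["c3"],p,.042)[:2])
E
```

```text
c1 red 2016 [166.8 113.7] [[151.1999969482422, 74.0999984741211], [177.1999969482422, 72.4000015258789], [182.5, 152.39999389648438], [156.5, 154.10000610351562]] [[0.4835, -0.1444], [0.5013, -0.1401], [0.5125, -0.1933], [0.4941, -0.1981]]
c1 red 305 [ 7.2 48.6] [[-11.5, 44.5], [-0.0, 33.0], [20.0, 53.0], [8.5, 64.5]] [[0.3618, -0.1435], [0.3702, -0.1344], [0.3868, -0.1458], [0.3787, -0.155]]
c1 orange 1155 [180.   29.8] [[153.60000610351562, 0.20000000298023224], [174.0, -9.0], [205.60000610351562, 61.400001525878906], [185.1999969482422, 70.5]] [[0.4712, -0.0923], [0.4848, -0.0837], [0.5147, -0.1272], [0.5009, -0.1362]]
c1 orange 884 [190.2 199.5] [[162.3000030517578, 230.10000610351562], [191.60000610351562, 167.3000030517578], [212.8000030517578, 177.1999969482422], [183.5, 240.0]] [[0.4989, -0.2577], [0.5154, -0.2046], [0.5325, -0.2089], [0.5166, -0.2623]]
c3 red 413 [331.2  66.8] [[323.0, 27.0], [340.0, 27.0], [340.0, 111.0], [323.0, 111.0]] [[0.4821, -0.1448], [0.4933, -0.1424], [0.5048, -0.1966], [0.4932, -0.1989]]
c3 red 221 [145.1   5.5] [[130.5, 2.299999952316284], [137.80
[... 272 characters left out ...]
5], [0.5099, -0.2158], [0.5193, -0.2593], [0.5057, -0.2621]]
c3 orange 558 [ 19.3 262.4] [[-14.100000381469727, 265.79998779296875], [36.400001525878906, 228.89999389648438], [50.599998474121094, 248.5], [0.20000000298023224, 285.29998779296875]] [[0.2389, -0.3723], [0.2833, -0.3309], [0.2962, -0.345], [0.252, -0.3872]]
c3 orange 316 [ 23.  126.6] [[-7.300000190734863, 137.5], [0.0, 114.0], [43.099998474121094, 127.30000305175781], [35.79999923706055, 150.8000030517578]] [[0.2429, -0.2642], [0.2482, -0.2451], [0.2845, -0.2492], [0.2797, -0.2681]]
plate [ 0.4217 -0.11  ]
plate [ 0.4509 -0.2545]
plate [ 0.606  -0.2228]
housing bottom edge [ 0.5531 -0.2288]
housing bottom edge [ 0.6005 -0.218 ]
```

Measured so far:
- **Card top:** (0.4933, -0.1707), height 0.107. Its size and the two-view parallax both agree.
- **Controller:** yaw 0.202.
- **Rack:** (0.5387, 0.2154), yaw -0.02.

Next I'll lower the closed fingers into the right-hand gap.

Request:
{"name": "drive_tool", "arguments": {
  "plan": [
    [0, 0, 0, 0, 0.005, -0.033, 0],
    [0, 0, 0, 0, 0.004, -0.033, 0],
    [0, 0, 0, 0, 0, 0, 0],
    [0, 0, 0, 0.04, 0, 0, 0],
    [0, 0, 0, 0.04, 0, 0, 0],
    [0, 0, 0, 0.035, 0, 0, 0],
    [0, 0, 0, 0, 0, 0, 0],
    [0, 0, 0, 0, 0, 0, 0]
  ]
}}

```text
t: 5.55
tcp_pos: [0.5037, -0.2199, 0.1073]
tcp_rot: [[0.0, 0.98, 0.197], [-0.0, 0.197, -0.98], [-1.0, 0.0, 0.0]]
contact_force: [-0.2, 0.3, 0.3]
width: 0.0002
```

Request:
{"name": "drive_tool", "arguments": {
  "plan": [
    [0, 0, 0, 0.02, 0, -0.002, 0],
    [0, 0, 0, 0.02, 0, 0, 0],
    [0, 0, 0, 0.011, 0, 0, 0],
    [0, 0, 0, 0, 0, 0, 0],
    [0, 0, 0, 0, 0, 0, 0]
  ]
}}

```text
t: 6.05
tcp_pos: [0.5032, -0.2181, 0.0569]
tcp_rot: [[0.002, 0.98, 0.197], [-0.001, 0.197, -0.98], [-1.0, 0.001, 0.001]]
contact_force: [0.1, 0.0, -0.6]
width: 0.0006
```

Request:
{"name": "drive_tool", "arguments": {
  "plan": [
    [0, 0, 0, 0, 0, 0.005, 0],
    [0, 0, 0, 0, 0, 0.005, 0],
    [0, 0, 0, 0, 0, 0.004, 0],
    [0, 0, 0, 0, 0, 0.004, 0],
    [0, 0, 0, 0, 0, 0.004, 0],
    [0, 0, 0, 0, 0, 0, 0]
  ]
}}

```text
t: 6.65
tcp_pos: [0.5066, -0.2397, 0.0554]
tcp_rot: [[-0.0, 0.981, 0.196], [0.0, 0.196, -0.981], [-1.0, -0.0, -0.0]]
contact_force: [-1.4, 1.5, -0.2]
width: 0.0007
```

Request:
{"name": "drive_tool", "arguments": {
  "plan": [
    [0, 0, 0, 0, 0, -0.004, 0],
    [0, 0, 0, -0.045, 0, 0, 0],
    [0, 0, 0, -0.045, 0, 0, 0],
    [0, 0, 0, 0, 0, -0.04, 0],
    [0, 0, 0, 0, 0, -0.04, 0],
    [0, 0, 0, 0, 0, -0.034, 0],
    [0, 0, 0, 0, 0, 0, 0],
    [0, 0, 0, 0.03, 0, 0, 0],
    [0, 0, 0, 0, 0, 0, 0],
    [0, 0, 0, 0, 0, 0, 0]
  ]
}}

```text
t: 7.65
tcp_pos: [0.4835, -0.124, 0.1158]
tcp_rot: [[-0.001, 0.981, 0.196], [-0.0, 0.196, -0.981], [-1.0, -0.001, -0.0]]
contact_force: [-0.1, 0.3, 0.2]
width: 0.0005
```

Request:
{"name": "drive_tool", "arguments": {
  "plan": [
    [0, 0, 0, 0.02, 0, 0, 0],
    [0, 0, 0, 0.02, 0, 0, 0],
    [0, 0, 0, 0.02, 0, 0, 0],
    [0, 0, 0, 0, 0, 0, 0],
    [0, 0, 0, 0, 0, -0.005, 0],
    [0, 0, 0, 0, 0, -0.005, 0],
    [0, 0, 0, 0, 0, -0.005, 0],
    [0, 0, 0, 0, 0, -0.005, 0],
    [0, 0, 0, 0, 0, -0.004, 0],
    [0, 0, 0, 0, 0, -0.004, 0],
    [0, 0, 0, 0, 0, 0, 0]
  ]
}}

```text
t: 8.75
tcp_pos: [0.478, -0.0956, 0.0556]
tcp_rot: [[0.0, 0.98, 0.197], [0.0, 0.197, -0.98], [-1.0, 0.0, -0.0]]
contact_force: [-0.2, -2.4, 1.4]
width: 0.0005
```

Request:
{"name": "drive_tool", "arguments": {
  "plan": [
    [0, 0, 0, 0, 0, -0.003, 0],
    [0, 0, 0, 0, 0, -0.003, 0],
    [0, 0, 0, 0, 0, -0.002, 0],
    [0, 0, 0, 0, 0, 0, 0]
  ]
}}

```text
t: 9.15
tcp_pos: [0.4763, -0.0879, 0.0554]
tcp_rot: [[-0.0, 0.98, 0.197], [0.0, 0.197, -0.98], [-1.0, -0.0, -0.0]]
contact_force: [0.7, -1.9, 1.2]
width: 0.0007
```

Request:
{"name": "drive_tool", "arguments": {
  "plan": [
    [0, 0, 0, 0, 0, -0.001, 0],
    [0, 0, 0, 0, 0, -0.001, 0],
    [0, 0, 0, 0, 0, 0, 0]
  ]
}}

```text
t: 9.45
tcp_pos: [0.4761, -0.0864, 0.0556]
tcp_rot: [[0.0, 0.98, 0.197], [-0.0, 0.197, -0.98], [-1.0, 0.0, 0.0]]
contact_force: [0.8, -3.7, 1.2]
width: 0.0009
```

Request:
{"name": "drive_tool", "arguments": {
  "plan": [
    [0, 0, 0, 0, 0, -0.001, 0],
    [0, 0, 0, 0, 0, 0, 0]
  ]
}}

```text
t: 9.65
tcp_pos: [0.476, -0.0858, 0.0557]
tcp_rot: [[0.001, 0.98, 0.197], [-0.001, 0.197, -0.98], [-1.0, 0.0, 0.001]]
contact_force: [-0.2, -7.2, 2.0]
width: 0.0003
```

The left lever is on its stop at y' = 86.6 mm, with the force rising; I expected 86.8. Now the right one.

Request:
{"name": "drive_tool", "arguments": {
  "plan": [
    [0, 0, 0, 0, 0, 0.005, 0],
    [0, 0, 0, -0.045, 0, 0, 0],
    [0, 0, 0, -0.048, 0, 0, 0],
    [0, 0, 0, 0, 0, 0.046, 0],
    [0, 0, 0, 0, 0, 0.046, 0],
    [0, 0, 0, 0, 0, 0.044, 0],
    [0, 0, 0, 0, 0, 0, 0],
    [0, 0, 0, 0.03, 0, 0, 0],
    [0, 0, 0, 0, 0, 0, 0],
    [0, 0, 0, 0, 0, 0, 0]
  ]
}}

```text
t: 10.65
tcp_pos: [0.5033, -0.2229, 0.1185]
tcp_rot: [[-0.001, 0.98, 0.197], [0.001, 0.197, -0.98], [-1.0, -0.001, -0.001]]
contact_force: [0.2, 0.3, 0.3]
width: 0.0007
```

Request:
{"name": "drive_tool", "arguments": {
  "plan": [
    [0, 0, 0, 0.02, 0, 0, 0],
    [0, 0, 0, 0.02, 0, 0, 0],
    [0, 0, 0, 0.022, 0, 0, 0],
    [0, 0, 0, 0, 0, 0, 0],
    [0, 0, 0, 0, 0, 0.005, 0],
    [0, 0, 0, 0, 0, 0.005, 0],
    [0, 0, 0, 0, 0, 0.005, 0],
    [0, 0, 0, 0, 0, 0.005, 0],
    [0, 0, 0, 0, 0, 0.004, 0],
    [0, 0, 0, 0, 0, 0.004, 0],
    [0, 0, 0, 0, 0, 0, 0]
  ]
}}

```text
t: 11.75
tcp_pos: [0.5091, -0.2515, 0.0565]
tcp_rot: [[0.0, 0.981, 0.196], [-0.0, 0.196, -0.981], [-1.0, 0.0, 0.0]]
contact_force: [-0.4, 1.2, 1.4]
width: 0.0003
```

Request:
{"name": "drive_tool", "arguments": {
  "plan": [
    [0, 0, 0, 0, 0, 0.002, 0],
    [0, 0, 0, 0, 0, 0.002, 0],
    [0, 0, 0, 0, 0, 0.001, 0],
    [0, 0, 0, 0, 0, 0, 0]
  ]
}}

```text
t: 12.15
tcp_pos: [0.51, -0.2558, 0.0564]
tcp_rot: [[-0.0, 0.98, 0.197], [0.0, 0.197, -0.98], [-1.0, -0.0, -0.0]]
contact_force: [-1.1, 4.3, 1.3]
width: 0.0002
```

Request:
{"name": "drive_tool", "arguments": {
  "plan": [
    [0, 0, 0, 0, 0, 0.001, 0],
    [0, 0, 0, 0, 0, 0, 0],
    [0, 0, 0, 0, 0, -0.006, 0],
    [0, 0, 0, -0.04, 0, 0, 0],
    [0, 0, 0, -0.045, 0, 0, 0],
    [0, 0, 0, -0.045, 0, 0, 0],
    [0, 0, 0, -0.036, 0, 0.03, 0],
    [0, 0, 0, 0, 0, 0.015, 0.6],
    [0, 0, 0, 0, 0, 0, 0.6],
    [0, 0, 0, 0, 0, 0, 0.6]
  ]
}}

```text
t: 13.15
tcp_pos: [0.5175, -0.2947, 0.2215]
tcp_rot: [[-0.001, 0.981, 0.196], [0.001, 0.196, -0.981], [-1.0, -0.001, -0.001]]
contact_force: [0.3, 0.7, -1.0]
width: 0.021
```

```bash
python3 snap.py p1; python3 - <<'E'
from h import *
import pickle
f=cv2.imread("pics/p1.png")[:,:,::-1].copy(); c=cam("wrist",pickle.load(open("p1.pkl","rb"))); 
cv2.imwrite("pics/p1b.png",cv2.resize(f[0:300,170:470,::-1],None,fx=2,fy=2))
M=masks(f); m=cv2.morphologyEx(M["red"],cv2.MORPH_CLOSE,np.ones((3,3)))
for a,p,r in blobs(m,100):
  b=cv2.boxPoints(r); print(a,b.round(1).tolist(),[onz(c,q,.119)[:2].round(4).tolist() for q in b])
# scene view
f=viewer.grab_frame("scene"); t=viewer.grab_frame("top"); cv2.imwrite("pics/s1.png",f[:,:,::-1]); cs=cam("scene")
rects=[]
for n,im in (("scene",f),("scene0",cv2.imread("pics/scene0.png")[:,:,::-1].copy())):
  for a,p,r in blobs(masks(im)["red"],30):
    if 200<p[0]<300 and 180<p[1]<260: print(n,a,p,r)
E
```

```text
13.15 [ 0.5175 -0.2947  0.2215]
700 [[312.0, 3.0], [329.0, 3.0], [329.0, 92.0], [312.0, 92.0]] [[0.4831, -0.145], [0.4937, -0.1428], [0.5049, -0.197], [0.4938, -0.1992]]
scene 187 [264.1337 206.8342] ((264.1000061035156, 206.7000274658203), (20.871028900146484, 9.486830711364746), 18.434947967529297)
scene0 188 [264.75   211.2819] ((264.60003662109375, 211.20001220703125), (21.503488540649414, 9.486831665039062), 18.43494987487793)
```

View pics/p1b.png

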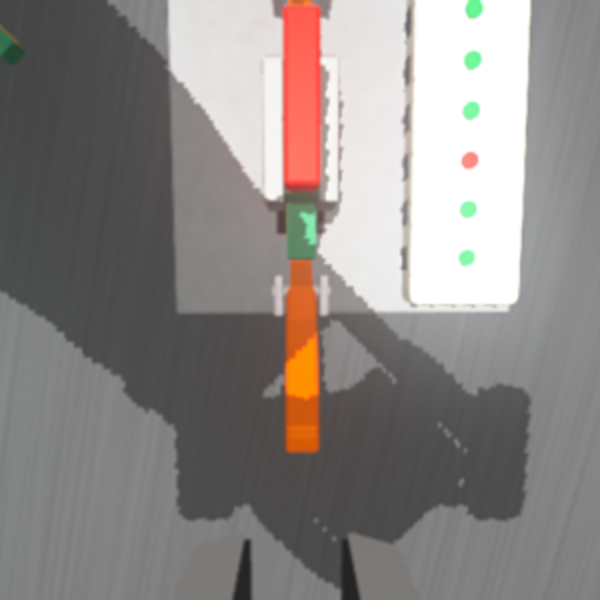

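The card has risen: its red top shifted 4.5 px up in the scene view, about 12 mm, and its size fits z = 0.119. The right lever is well out, with its tip near (321,220). Now the grasp.

Request:
{"name": "drive_tool", "arguments": {
  "plan": [
    [0, 0, 0, 0, 0.001, -0.042, 0.5],
    [0, 0, 0, 0, 0, -0.042, 0.5],
    [0, 0, 0, 0, 0, -0.042, 0.5],
    [0, 0, 0, 0, 0, 0, 0.5],
    [0, 0, 0, 0.04, 0, 0, 0.5],
    [0, 0, 0, 0.03, 0, 0, 0.5],
    [0, 0, 0, 0, 0, 0, 0.5],
    [0, 0, 0, 0, 0, 0, 0.5]
  ]
}}

```text
t: 14.1
tcp_pos: [0.4943, -0.1716, 0.1531]
tcp_rot: [[-0.0, 0.98, 0.197], [-0.0, 0.197, -0.98], [-1.0, -0.0, -0.0]]
contact_force: [-0.3, -0.1, 1.2]
width: 0.0472
```

Request:
{"name": "drive_tool", "arguments": {
  "plan": [
    [0, 0, 0, 0.025, 0, 0, 0.5],
    [0, 0, 0, 0.025, 0, 0, 0.5],
    [0, 0, 0, 0.016, 0, 0, 0.5],
    [0, 0, 0, 0, 0, 0, 0.5],
    [0, 0, 0, 0, 0, 0, 0],
    [0, 0, 0, 0, 0, 0, 0],
    [0, 0, 0, 0, 0, 0, 0],
    [0, 0, 0, 0, 0, 0, 0],
    [0, 0, 0, 0, 0, 0, 0]
  ],
  "force": 30
}}

```text
t: 15.0
tcp_pos: [0.4942, -0.1715, 0.0869]
tcp_rot: [[0.001, 0.98, 0.197], [-0.0, 0.197, -0.98], [-1.0, 0.0, 0.0]]
contact_force: [-0.5, -1.0, 0.8]
width: 0.0117
```

Request:
{"name": "drive_tool", "arguments": {
  "plan": [
    [0, 0, 0, -0.01, 0, 0, 0],
    [0, 0, 0, -0.01, 0, 0, 0],
    [0, 0, 0, -0.015, 0, 0, 0],
    [0, 0, 0, -0.025, 0, 0, 0],
    [0, 0, 0, -0.025, 0, 0, 0],
    [0, 0, 0, -0.025, 0, 0, 0],
    [0, 0, 0, -0.025, 0, 0, 0],
    [0, 0, 0, -0.025, 0, 0, 0],
    [0, 0, 0, 0, 0, 0, 0],
    [0, 0, 0, 0, 0, 0, 0]
  ]
}}

```text
t: 16.0
tcp_pos: [0.4939, -0.1713, 0.2463]
tcp_rot: [[0.0, 0.98, 0.197], [-0.0, 0.197, -0.98], [-1.0, 0.0, 0.0]]
contact_force: [-1.0, 0.0, -3.3]
width: 0.0119
```

```bash
python3 snap.py g1; python3 - <<'E'
from h import *
import pickle
s=pickle.load(open("g1.pkl","rb")); f=cv2.imread("pics/g1.png")[:,:,::-1].copy()
t=viewer.grab_frame("top"); w=viewer.grab_frame("scene")
a=cv2.resize(w[110:310,150:350],(400,400)); b=cv2.resize(t[150:350,290:490],(400,400))
cv2.imwrite("pics/g1b.png",np.hstack([a,b])[:,:,::-1]); print(s["tcp_pos"],s["contact_force"],s["width"])
E
```

```text
16.0 [ 0.4939 -0.1713  0.2463]
[ 0.4939 -0.1713  0.2463] [-1.0324  0.0247 -3.3076] 0.011879116356073381
```

View pics/g1b.png

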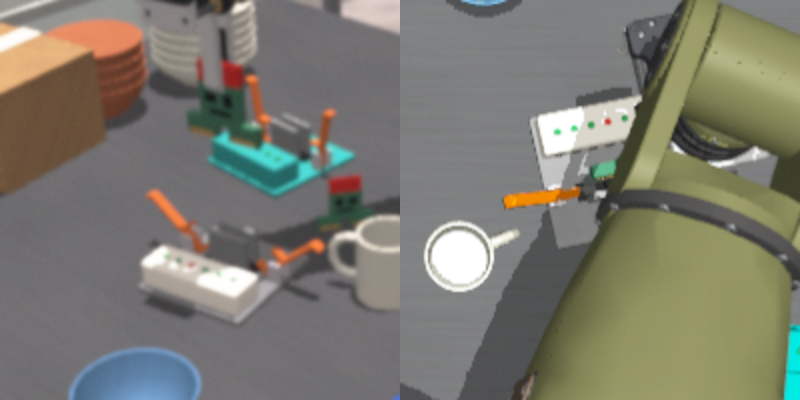

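The card is out and hanging upright, and both levers are swung out. Now I'll carry it over the rack.

Request:
{"name": "drive_tool", "arguments": {
  "plan": [
    [0, 0, 0, 0, 0.012, -0.037, 0],
    [0, 0, 0, 0, 0.012, -0.037, 0],
    [0, 0, 0, 0, 0.012, -0.037, 0],
    [0, 0, 0, 0, 0.012, -0.037, 0],
    [0, 0, 0, 0, 0.012, -0.037, 0],
    [0, 0, 0, 0, 0.012, -0.037, 0],
    [0, 0, 0, 0, 0.012, -0.037, 0],
    [0, 0, 0, 0, 0.012, -0.037, 0],
    [0, 0, 0, 0, 0.012, -0.037, 0],
    [0, 0, 0, 0, 0.012, -0.037, 0],
    [0, 0, 0, 0, 0, 0, 0]
  ]
}}

```text
t: 17.25
tcp_pos: [0.5384, 0.2186, 0.2448]
tcp_rot: [[-0.002, 0.98, 0.2], [-0.0, 0.2, -0.98], [-1.0, -0.002, -0.0]]
contact_force: [-0.4, -0.4, -2.3]
width: 0.0121
```

Request:
{"name": "drive_tool", "arguments": {
  "plan": [
    [0.109, 0, 0, 0, 0, 0, 0],
    [0.109, 0, 0, 0, 0, 0, 0],
    [0, 0, 0, 0, 0, 0, 0],
    [0, 0, 0, 0, 0, 0, 0],
    [0, 0, 0, 0.04, 0, 0, 0],
    [0, 0, 0, 0.03, 0, 0, 0],
    [0, 0, 0, 0.02, 0, 0, 0],
    [0, 0, 0, 0, 0, 0, 0],
    [0, 0, 0, 0, 0, 0, 0]
  ]
}}

```text
t: 18.15
tcp_pos: [0.5392, 0.2149, 0.1571]
tcp_rot: [[0.0, 1.0, -0.019], [0.0, -0.019, -1.0], [-1.0, 0.0, -0.0]]
contact_force: [-0.9, 0.3, -1.4]
width: 0.012
```

```bash
python3 snap.py k1; python3 - <<'E'
from h import *
import pickle
s=pickle.load(open("k1.pkl","rb")); f=cv2.imread("pics/k1.png"); 
t=viewer.grab_frame("top"); w=viewer.grab_frame("scene")
a=cv2.resize(w[200:360,310:470],(400,400)); b=f[100:500,120:520]
b=cv2.resize(b,(400,400)) ; cv2.imwrite("pics/k1b.png",np.hstack([a[:,:,::-1],b])); print(s["tcp_pos"],s["tcp_rot"])
E
```

```text
18.15 [0.5392 0.2149 0.1571]
[0.5392 0.2149 0.1571] [[ 0.0003  0.9998 -0.0187]
 [ 0.0001 -0.0187 -0.9998]
 [-1.      0.0003 -0.0001]]
```

View pics/k1b.png

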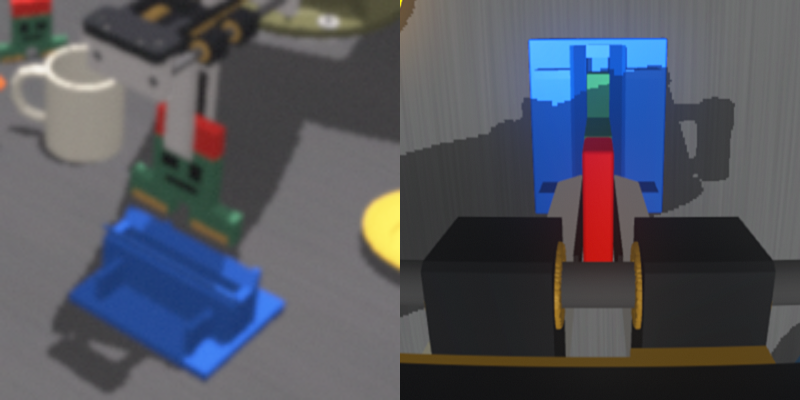

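The card (crop x 585–612) is centred between the slot walls (572–625), aligned and upright. I'll lower it in stages.

Request:
{"name": "drive_tool", "arguments": {
  "plan": [
    [0, 0, 0, 0.015, 0, 0, 0],
    [0, 0, 0, 0.015, 0, 0, 0],
    [0, 0, 0, 0.01, 0, 0, 0],
    [0, 0, 0, 0.01, 0, 0, 0],
    [0, 0, 0, 0.01, 0, 0, 0],
    [0, 0, 0, 0, 0, 0, 0]
  ]
}}

```text
t: 18.9
tcp_pos: [0.5385, 0.2148, 0.0953]
tcp_rot: [[-0.002, 1.0, -0.02], [-0.001, -0.02, -1.0], [-1.0, -0.002, 0.001]]
contact_force: [0.9, -0.2, -1.5]
width: 0.0118
```

Request:
{"name": "drive_tool", "arguments": {
  "plan": [
    [0, 0, 0, 0.006, 0, 0, 0],
    [0, 0, 0, 0.006, 0, 0, 0],
    [0, 0, 0, 0.004, 0, 0, 0],
    [0, 0, 0, 0.004, 0, 0, 0],
    [0, 0, 0, 0.002, 0, 0, 0],
    [0, 0, 0, 0, 0, 0, 0]
  ]
}}

```text
t: 19.5
tcp_pos: [0.5389, 0.2149, 0.0742]
tcp_rot: [[-0.0, 1.0, -0.02], [-0.0, -0.02, -1.0], [-1.0, -0.0, 0.0]]
contact_force: [-0.4, 0.3, -1.7]
width: 0.0119
```

Request:
{"name": "drive_tool", "arguments": {
  "plan": [
    [0, 0, 0, 0.001, 0, 0, 0],
    [0, 0, 0, 0.001, 0, 0, 0],
    [0, 0, 0, 0, 0, 0, 0]
  ]
}}

```text
t: 19.8
tcp_pos: [0.5392, 0.2151, 0.073]
tcp_rot: [[0.001, 1.0, -0.02], [0.0, -0.02, -1.0], [-1.0, 0.001, -0.0]]
contact_force: [-0.4, -0.8, 2.9]
width: 0.0116
```

Request:
{"name": "drive_tool", "arguments": {
  "plan": [
    [0, 0, 0, 0.001, 0, 0, 0],
    [0, 0, 0, 0, 0, 0, 0],
    [0, 0, 0, 0, 0, 0, 0]
  ]
}}

```text
t: 20.1
tcp_pos: [0.5394, 0.2151, 0.0729]
tcp_rot: [[0.001, 1.0, -0.02], [0.0, -0.02, -1.0], [-1.0, 0.001, -0.0]]
contact_force: [-4.5, -1.5, 13.5]
width: 0.0117
```

It touched the floor at the expected height. Now release and retreat.

Request:
{"name": "drive_tool", "arguments": {
  "plan": [
    [0, 0, 0, -0.001, 0, 0, 0],
    [0, 0, 0, 0, 0, 0, 0.4],
    [0, 0, 0, 0, 0, 0, 0.4],
    [0, 0, 0, 0, 0, 0, 0.4],
    [0, 0, 0, 0, 0, 0, 0.4],
    [0, 0, 0, -0.02, 0, 0, 0.4],
    [0, 0, 0, -0.03, 0, 0, 0.4],
    [0, 0, 0, -0.04, 0, 0, 0.4],
    [0, 0, 0, -0.04, 0, 0, 0.4],
    [0, 0, 0, -0.01, 0, 0.04, 0.4],
    [0, 0, 0, 0, 0, 0.04, 0.4],
    [0, 0, 0, 0, 0, 0.02, 0.4]
  ]
}}

```text
t: 21.3
tcp_pos: [0.5369, 0.1128, 0.2129]
tcp_rot: [[0.001, 1.0, -0.021], [-0.0, -0.021, -1.0], [-1.0, 0.001, 0.0]]
contact_force: [-0.4, 0.7, -0.5]
width: 0.0377
```

```bash
python3 snap.py e1; python3 - <<'E'
from h import *
import pickle
s=pickle.load(open("e1.pkl","rb")); f=cv2.imread("pics/e1.png"); c=cam("wrist",s)
w=viewer.grab_frame("scene")
for a,p,r in blobs(cv2.morphologyEx(masks(f[:,:,::-1].copy())["red"],cv2.MORPH_CLOSE,np.ones((3,3))),100):
  b=cv2.boxPoints(r); print(a,b.round(1).tolist(),[onz(c,q,.105)[:2].round(4).tolist() for q in b])
h=cv2.cvtColor(f,cv2.COLOR_BGR2HSV)
a=cv2.resize(w[160:360,200:440],(480,400)); b=f[0:400,160:480]
cv2.imwrite("pics/e1b.png",np.hstack([a[:,:,::-1],b])); print(s["tcp_pos"],s["contact_force"])
cs=cam("scene")
print("red in scene, expected top centre",proj(cs,[.5387,.2154,.105]),[ (a,p.round(1)) for a,p,r in blobs(masks(w)["red"],30) if 340<p[0]<420])
E
```

```text
21.3 [0.5369 0.1128 0.2129]
[0.5369 0.1128 0.2129] [-0.446   0.6838 -0.4718]
red in scene, expected top centre [383.8206 280.5772] [(np.int32(306), array([382.7, 286.6]))]
```

View pics/e1b.png

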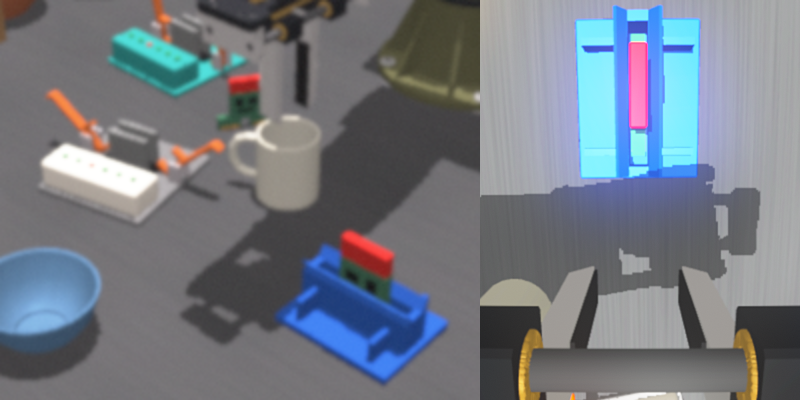

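The card stands upright in the slot with both levers out, bowl and mug undisturbed. I'll run a quick numeric check and then hand in.

```bash
python3 - <<'E'
from h import *
import pickle
from cell import workorder
c=cam("wrist",pickle.load(open("e1.pkl","rb")))
q=[onz(c,p,.105)[:2] for p in((309,41),(328,41),(328,129),(309,129))]; print(np.array(q),np.mean(q,0))
print(workorder.hand_in())
E
```

```text
[[0.5333 0.2441]
 [0.5459 0.2439]
 [0.545  0.1869]
 [0.532  0.1872]] [0.539  0.2155]
the job is handed in; nothing more can be done
None
```

The card now stands in the blue rack's slot, and the job was handed in at about 21 s of the 53 s allowed. The hand-in gave no verdict.

**What I did:** I swung the right lever partway out, then the left lever fully, then the right fully. The left one met its stop with the force rising to about 7 N. The right one reached the matching position, 86.7 mm from the controller's centre, at about 4 N. The card popped up about 12 mm. I gripped it by the red top, lifted it out and lowered it into the slot. It met the floor at the expected height, with contact force rising to about 13 N, and only then did I let go.

**Last checks:**
- **Card position:** its top centre measured (0.539, 0.2155), against the rack centre at (0.5387, 0.2154). It is aligned to within about 0.02 rad and looks upright.
- **Levers:** both are clearly out in the final scene picture. I judged this by eye and from the push positions, and did not measure the angles afterwards.
- **Bowl, mug and plate:** the bowl and mug look undisturbed. The plate was outside the final picture, but no move went near it.
- **Arm:** it ended well clear of everything, with the measured force close to zero.
- **Failed check:** in the final wrist picture the automatic red mask missed the overexposed card top. I read those corner pixels by eye, and the scene camera's red centre agreed to within about 1 px.

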